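Pack the closed containers in the transport caddy

TASK

Pack the four closed containers (lidded round jar, capped slim round bottle, capped square bottle, lidded slide box) into the blue transport caddy, each standing upright on the floor of the recess whose outline and size match it, set down and not dropped. The open jar and open slim bottle, which have lost their lids, must not go: leave them standing where they are.

Things in the scene. Friction and masses are not known exactly. Their poses are not given: they have to be found in the camera images.
- jar_mid (a point): Closed wide round jar, white plastic with a flat ribbed grey lid as wide as the jar: 56 mm diameter, 64 mm high, upright. Point: its centre, half-way up (32 mm above its underside); z up. All start on a dark 2 mm mat, in two rows of four things about 90 mm apart; a tape roll and a brass weight stand there too. Containers weigh 0.03 to 0.17 kg.
- vial_mid (a point): Closed slim round bottle, white plastic with a grey ribbed cap (24 mm diameter, flat closed top): body 30 mm diameter up to 56 mm, 80 mm high in all, upright. Point: its centre, half-way up (40 mm above its underside, on the body); z up.
- square_bottle_mid (a point): Closed square bottle, white plastic, body 40 x 40 mm up to 54 mm, with a round grey cap of 30 mm diameter, 76 mm high in all, upright. Point: its centre, half-way up (38 mm above its underside, on the body); x and y square to its faces, z up.
- slide_box_mid (a point): Closed rectangular microscope-slide box, white with a grey lid: 76 mm (its x) x 30 mm (its y), 60 mm high, upright. Point: its centre, half-way up (30 mm above its underside); z up.
- open_jar_mid (a point): Look-alike to leave alone: the same round jar without its lid, an open mouth and hollow inside, 56 mm diameter, 58 mm high. Point: its centre, half-way up.
- open_vial_mid (a point): Look-alike to leave alone: the same slim round bottle without its cap, an open 18 mm mouth, 30 mm diameter, 72 mm high. Point: its centre, half-way up.
- insert_jar: For the wide jar: grey tile fixed in the blue caddy, 108 (its x) x 92 (its y) x 12 mm high, with a large round (72 mm diameter) recess in its middle, 8 mm deep, dark-lined (floor 4 mm above the tile's underside). Origin: centre of the tile's underside, below the recess's middle; z up. The four tiles lie 2 by 2, 112 mm (x) by 96 mm (y) apart, turned alike, in any order.
- insert_vial: For the slim bottle: grey tile fixed in the blue caddy, 108 (its x) x 92 (its y) x 12 mm high, with a small round (46 mm diameter) recess in its middle, 8 mm deep, dark-lined (floor 4 mm above the tile's underside). Origin: centre of the tile's underside, below the recess's middle; z up. The four tiles lie 2 by 2, 112 mm (x) by 96 mm (y) apart, turned alike, in any order.
- insert_square: For the square bottle: grey tile fixed in the blue caddy, 108 (its x) x 92 (its y) x 12 mm high, with a square (56 x 56 mm) recess in its middle, 8 mm deep, dark-lined (floor 4 mm above the tile's underside). Origin: centre of the tile's underside, below the recess's middle; z up. The four tiles lie 2 by 2, 112 mm (x) by 96 mm (y) apart, turned alike, in any order.
- insert_box: For the slide box: grey tile fixed in the blue caddy, 108 (its x) x 92 (its y) x 12 mm high, with a rectangular (92 mm along x, 46 mm along y) recess in its middle, 8 mm deep, dark-lined (floor 4 mm above the tile's underside). Origin: centre of the tile's underside, below the recess's middle; z up. The four tiles lie 2 by 2, 112 mm (x) by 96 mm (y) apart, turned alike, in any order.
There are look-alikes about, which are no part of the job. What is shaped like the part that bears jar_mid but orange or red is not meant.

How it is judged:
By the outcome, as a careful person would: the job done as asked, in the order asked, and still so for the second after the job is handed in, with the robot touching nothing.
It also fails if it takes over 128 s, if anything falls off the work surface, if the arm or the gripper's body presses on something with over 40 N, if the wrist force passes 120 N, or if a joint passes its speed limit or range.

ROBOT

A 6-joint arm with a two-finger parallel gripper is mounted at the origin on the work surface. World frame = base frame: x ahead of the robot, y to its left, z up, the work surface at z = 0. Lengths are in m, angles in rad, forces in N, time in s.
With the tool pointing down it reaches from about 0.35 to 0.975 m from the base axis. Payload 4.9 kg.
Tool frame: the origin (TCP) lies at the very end of the fingers, on their centre line; the grasp point (between the pads) lies 19 mm behind it; z points along the fingers, x is the direction in which the jaws open and shut, and the axes are right-handed (so a half turn about z gives the same grasp; the last joint's range is limited). The gripper opens to 85 mm and grips with 20 to 120 N. Pads are 22 mm wide; open, the fingers measure 114 mm over their backs; the gripper's body (76 mm by 85 mm) begins 54 mm behind the grasp point. The pads swing forward as they close: fully open they stand 13 mm farther back than shut.
Start: joints at [1.02, 0.053, 1.613, -0, 1.476, -0.119], TCP at [0.262, 0.568, 0.231] pointing down, gripper open.
Joint ranges: [-3.01, 3.01], [-1.01, 2.22], [0.06, 2.58], [-1.02, 4.17], [0.09, 2.62], [-3.14, 3.14]. Speed limits (rad/s): [2.57, 2.57, 3.14, 3.14, 3.14, 3.14].

INTERFACE

Orientations are given as a rotation vector (axis times angle).
In Python, from station import readout, viewer, ctrl, nets gives the robot as it stands. The module is installed in compiled form; this text tells all that it offers.
- The arm moves only by the tool step_arm, never from a script. Its argument "moves" is a list that holds one entry, the list of rows, each a list of 4 numbers: the shift along the world's x, y, z in cm, then the turn about the world's z in rad. In form: [[[dx, dy, dz, yaw], ...]]. A call has 1 to 10 rows; each row shifts and turns the commanded pose from where the row before left it; what a row does not reach is not made up. A row lasts 1/12 s, in which the tool goes at most 41.7 mm and 7.16 degrees, less where a joint would pass 70% of its speed; a pose out of reach is approached as far as the arm can. A call is refused whole if a number of a shift passes 4.17 or a number of a turn 0.125, either way. A call with a gripper value outside its range is refused whole. "grip" is the closure, from 0 (fully open) to 1 (shut), set as the call begins (left out, the last holds). The fingers move at their own pace and stop on an object; "squeeze" is the grip in N (left out, the last holds). Time passes only in rows, so rows that do not move let the fingers close. It gives the time, the measured TCP pose, the force and the opening at its end, in the units of the state.
- readout.get_obs(): the state, without advancing time (a new reading comes with each control period).
- viewer.get_image(name): name is "scene" or "top"; returns the picture (384x512x3 uint8, blue, green, red); there is no depth.
- viewer.calibration(name): a dict with "camera_matrix" (3x3 intrinsics, pixels), "R" (3x3) and "t" (3): a world point X has camera coordinates R X + t. Camera axes: x right, y down, z forward; pixel columns grow to the right and rows downward; lengths in m; the calibration is good to about 2 mm. A picture is of the moment at which its call begins. calibration takes no time and is no camera call.
- ctrl.finish_job(): hands the job in, once; it reports no verdict.
Trained networks look in the newest picture that a camera, given by its name, has taken for a name from the list of things; names that differ only in an ending like _2 or _b are one class to them, and where a whole thing is asked for, a point or a joint stands for the part that bears it (a point fixed in the world has none). Each returns a list of dicts, best first, with "confidence" (0 to 1); they miss things now and then, are a little off and sometimes report something else, mostly with a low value. They report only what shows in the picture. A call takes as long as a camera call. They do not tell look-alikes from the thing itself.
- nets.masks_of(camera, thing): "region" (384x512 bool, what is visible of it) and "box" ([left, top, right, bottom] in pixels, round what is visible of it).
- nets.pinpoint(camera, thing): "at" ([column, row] in pixels: a listed point, or the origin of a listed thing).
The state is a dict: "t": time; "q": joint angles; "dq": joint speeds; "effort": joint torques, N m; "tool_pos": TCP position; "tool_rot": TCP orientation; "contact_force": force on the tool from outside, world axes, zero at the start; "wrist_torque": the same for the moment, N m; "opening": finger opening in m.
Only numpy, scipy, OpenCV 4.12 (cv2) and the standard library are available. Lean on these libraries where they do the work, as an engineer would, in place of code of your own. Each camera call takes 0.05 s, during which the arm holds its last target. There are 200 camera calls.

## Working session

There is one attempt and no reset: what is moved stays moved. The work goes in short steps, Python scripts to look and compute and a tool call to move; the robot and the scene stay as the last step left them, time stands still between calls to the robot, and variables do not carry over. Pictures are saved under pics/ and viewed, about 12 in all and at most 16, crops included, and the job is handed in when it is done.

Besides the shell and the picture viewer there is one more tool, called by a JSON object that holds its "fn" and its "kwargs". step_arm: Moves the arm, as the interface text tells. Its arguments: {"type":"object","properties":{"moves":{"type":"array","items":{"type":"array","items":{"type":"array","items":{"type":"number"}}}},"grip":{"type":"number"},"squeeze":{"type":"number"}},"required":["moves"]}

```bash
mkdir -p pics
cat > h.py <<'E'
import numpy as np, cv2
from station import readout, viewer, ctrl, nets
def ray(cam,uv,z):
    c=viewer.calibration(cam);K,R,t=[np.array(c[k],float) for k in("camera_matrix","R","t")]
    d=R.T@np.linalg.inv(K)@np.array([uv[0],uv[1],1.]);o=-R.T@t.ravel()
    return o+d*(z-o[2])/d[2]
def proj(cam,X):
    c=viewer.calibration(cam);K,R,t=[np.array(c[k],float) for k in("camera_matrix","R","t")]
    p=K@(R@np.array(X,float)+t.ravel());return p[:2]/p[2]
E
python3 - <<'E'
from h import *
for c in("scene","top"):
    im=viewer.get_image(c);cv2.imwrite(f"pics/{c}0.png",im)
    k=viewer.calibration(c);R=np.array(k["R"]);print(c,"cam pos",(-R.T@np.array(k["t"]).ravel()).round(3),R.round(2).tolist(),np.array(k["camera_matrix"]).round(0).tolist())
Z=dict(jar_mid=.034,vial_mid=.042,square_bottle_mid=.04,slide_box_mid=.032,open_jar_mid=.031,open_vial_mid=.038,insert_jar=.01,insert_vial=.01,insert_square=.01,insert_box=.01)
for n,z in Z.items():
    for c in("top","scene"):
        for d in nets.pinpoint(c,n)[:3]:
            print(n,c,round(d["confidence"],2),np.round(d["at"],0),ray(c,d["at"],z)[:2].round(3))
o=readout.get_obs();print(o["t"],o["tool_rot"],o["contact_force"])
E
```

```text
scene cam pos [ 1.182 -0.324  0.651] [[0.44, 0.9, -0.02], [0.54, -0.29, -0.79], [-0.72, 0.34, -0.61]] [[383.0, 0.0, 254.0], [0.0, 383.0, 190.0], [0.0, 0.0, 1.0]]
top cam pos [0.245 0.008 1.036] [[-0.11, -0.99, -0.01], [-0.97, 0.11, -0.23], [0.23, -0.02, -0.97]] [[393.0, 0.0, 254.0], [0.0, 393.0, 189.0], [0.0, 0.0, 1.0]]
jar_mid top 0.67 [193. 199.] [0.478 0.15 ]
jar_mid top 0.66 [203. 249.] [0.344 0.135]
jar_mid top 0.56 [168. 258.] [0.333 0.224]
jar_mid scene 0.82 [291. 148.] [0.32  0.214]
jar_mid scene 0.8 [301. 178.] [0.466 0.158]
jar_mid scene 0.57 [274. 161.] [0.356 0.134]
vial_mid top 0.63 [222. 198.] [0.469 0.073]
vial_mid top 0.6 [191. 197.] [0.482 0.155]
vial_mid scene 0.77 [275. 190.] [0.491 0.064]
square_bottle_mid top 0.71 [188. 164.] [0.572 0.156]
square_bottle_mid scene 0.92 [323. 200.] [0.582 0.151]
square_bottle_mid scene 0.67 [166. 234.] [ 0.518 -0.235]
slide_box_mid top 0.61 [125. 166.] [0.588 0.326]
slide_box_mid scene 0.55 [377. 179.] [0.566 0.339]
open_jar_mid top 0.81 [155. 169.] [0.571 0.247]
open_jar_mid scene 0.7 [353. 194.] [0.587 0.242]
open_vial_mid top 0.45 [153. 200.] [0.485 0.253]
open_vial_mid scene 0.82 [332. 171.] [0.483 0.249]
open_vial_mid scene 0.63 [221. 252.] [ 0.624 -0.144]
open_vial_mid scene 0.47 [164. 236.] [ 0.519 -0.242]
insert_jar top 0.95 [298. 185.] [ 0.49  -0.129]
insert_jar top 0.75 [331. 143.] [ 0.6   -0.236]
insert_jar top 0.41 [124. 167.] [0.592 0.334]
insert_jar scene 0.55 [202. 223.] [ 0.488 -0.141]
insert_vial top 0.6 [292. 143.] [ 0.61  -0.129]
insert_vial scene 0.68 [220. 254.] [ 0.605 -0.141]
insert_square top 0.64 [328. 142.] [ 0.603 -0.23 ]
insert_square scene 0.75 [181. 269.] [ 0.605 -0.233]
insert_box top 0.91 [332. 180.] [ 0.494 -0.223]
insert_box scene 0.66 [272. 187.] [0.439 0.084]
insert_box scene 0.64 [167. 235.] [ 0.488 -0.23 ]
1.1 [2.64573293e+00 1.69399645e+00 4.52176290e-05] [ 0.9381488  -0.27060493 -0.19531074]
```

View pics/top0.png

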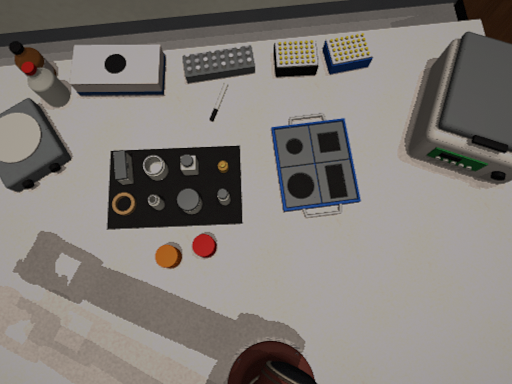

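View pics/scene0.png

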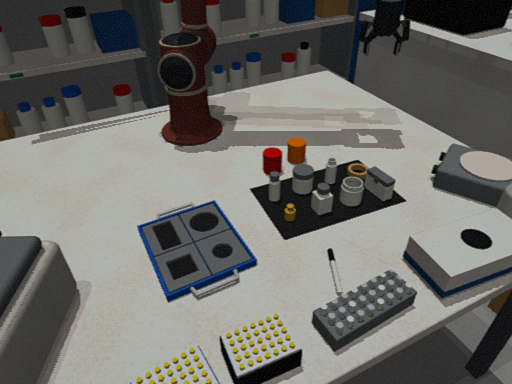

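Top view: the mat holds the box (122,166), open jar (154,167), square bottle (189,164), weight (223,167), tape (123,203), slim bottle (155,201), jar (189,201) and slim bottle (223,197). The caddy recesses are small round (294,146), square (329,141), large round (301,185) and rectangle (337,181). I'll zoom in to see which bottle has a cap and how each thing is turned.

Run:
```python
import cv2,numpy as np
a=cv2.imread("pics/top0.png")[140:235,100:250];b=cv2.imread("pics/scene0.png")[145:235,245:410]
c=cv2.imread("pics/top0.png")[110:220,265:365]
a=cv2.resize(a,(600,380),interpolation=3);
b=cv2.resize(b,(400,218),interpolation=3);c=cv2.resize(c,(200,218),interpolation=3)
cv2.imwrite("pics/z.png",np.vstack([a,np.hstack([b,c])]))
```

```text
(no output)
```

View pics/z.png

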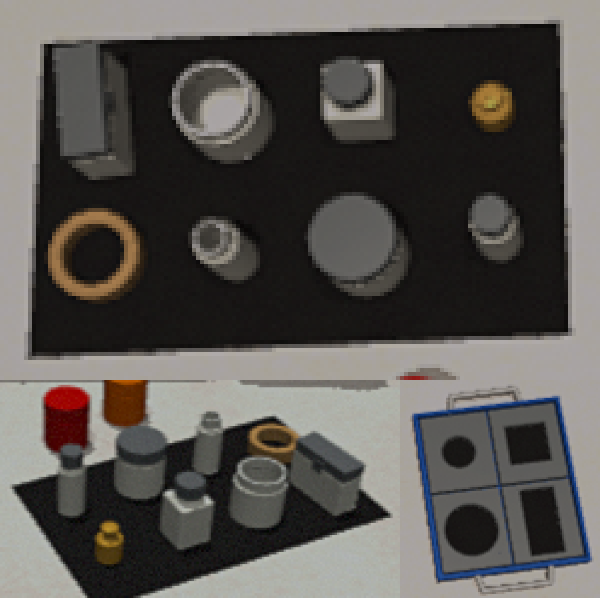

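Run:
```python
from h import *
for n in ("top","scene"): viewer.get_image(n)
# inserts: mask outlines
for n in ("insert_jar","insert_vial","insert_square","insert_box"):
  for c in("top","scene"):
    for d in nets.masks_of(c,n)[:2]:
        ys,xs=np.nonzero(d["region"]);
        P=np.array([ray(c,(u,v),.012)[:2] for u,v in zip(xs,ys)]).astype(np.float32)
        r=cv2.minAreaRect(P*1000);print(n,c,round(d["confidence"],2),np.round(r[0]),np.round(r[1]),round(r[2],1))
for n,z in dict(jar_mid=.066,vial_mid=.082,square_bottle_mid=.056,slide_box_mid=.062,open_jar_mid=.06,open_vial_mid=.074).items():
  for c in("top","scene"):
    for d in nets.masks_of(c,n)[:3]:
        ys,xs=np.nonzero(d["region"])
        P=np.array([ray(c,(u,v),z)[:2] for u,v in zip(xs,ys)]).astype(np.float32)
        r=cv2.minAreaRect(P*1000);print(n,c,round(d["confidence"],2),np.round(d["box"]),np.round(r[0]),np.round(r[1]),round(r[2],1))
```

```text
insert_jar top 0.57 [ 488. -135.] [110.  93.] 2.1
insert_jar scene 0.91 [ 484. -136.] [117. 100.] 1.1
insert_vial top 0.89 [ 601. -132.] [114.  95.] 0.8
insert_vial top 0.25 [ 487. -134.] [112.  93.] 0.3
insert_vial scene 0.69 [ 597. -135.] [114.  97.] 1.4
insert_square top 0.95 [ 602. -228.] [119.  96.] 2.5
insert_square scene 0.65 [ 599. -230.] [115.  95.] 1.5
insert_box top 0.54 [592. 339.] [97. 48.] 2.3
insert_box scene 0.6 [ 487. -233.] [112.  93.] 1.0
jar_mid top 0.91 [151. 247. 184. 269.] [334. 217.] [64. 53.] 83.9
jar_mid top 0.59 [191. 233. 219. 257.] [350. 127.] [62. 53.] 39.6
jar_mid scene 0.74 [284. 136. 306. 167.] [377. 196.] [ 53. 144.] 59.7
jar_mid scene 0.73 [290. 164. 313. 195.] [504. 135.] [ 53. 131.] 56.8
jar_mid scene 0.63 [260. 147. 282. 175.] [392. 107.] [ 55. 138.] 61.7
vial_mid top 0.55 [216. 190. 231. 205.] [464.  68.] [36. 30.] 39.9
vial_mid scene 0.9 [268. 177. 277. 201.] [519.  42.] [ 25. 111.] 60.8
vial_mid scene 0.24 [326. 159. 338. 183.] [528. 206.] [ 27. 117.] 49.2
square_bottle_mid top 0.74 [178. 152. 203. 177.] [564. 154.] [58. 47.] 3.6
square_bottle_mid scene 0.72 [156. 241. 210. 292.] [ 639. -237.] [106.  87.] 0.8
square_bottle_mid scene 0.69 [313. 186. 336. 216.] [589. 143.] [ 52. 124.] 56.8
slide_box_mid top 0.67 [114. 150. 137. 185.] [575. 322.] [93. 44.] 3.6
slide_box_mid scene 0.96 [361. 167. 395. 200.] [608. 302.] [ 71. 141.] 43.0
open_jar_mid top 0.65 [143. 156. 170. 180.] [565. 239.] [70. 53.] 39.7
open_jar_mid scene 0.7 [339. 180. 361. 207.] [602. 220.] [ 53. 121.] 48.8
open_vial_mid top 0.64 [147. 193. 162. 208.] [469. 240.] [46. 30.] 40.1
open_vial_mid scene 0.76 [323. 158. 341. 185.] [519. 213.] [ 28. 120.] 49.9
```

The capped slim bottle is the right one at (223,197). The one at (155,201) shows an open mouth and the jar at (154,167) is open, so both stay. The caddy yaw is about 1 degree.

Run:
```python
from h import *
f=lambda x,y,z:ray("top",((x+.5)/4-.5+100,(y+.5)/4-.5+140),z)[:2]
print("jar",f(352,237,.066),"vial",f(489,215,.082),"sqcap",f(348,82,.078),"sqbody",f(353,91,.056),"box",f(80,99,.062))
ang=lambda a,b:np.degrees(np.arctan2(*(b-a)[::-1]))
print("boxyaw",ang(f(62,157,.062),f(53,45,.062)),ang(f(107,150,.062),f(100,43,.062)))
print("sqyaw",ang(f(385,122,.056),f(385,60,.056)),ang(f(385,122,.056),f(322,122,.056))-90)
print("mat",ang(f(30,356,.002),f(44,44,.002)),ang(f(571,332,.002),f(558,22,.002)))
# caddy frame corners in zoom c (scale 2 (200/100), 218/110)
g=lambda x,y,z=.012:ray("top",(x/2+265-.25,y*110/218+110-.25),z)[:2]
for n,p in dict(jar=(471-400,530-380),vial=(459-400,452-380),sq=(528-400,443-380),box=(543-400,521-380)).items(): print(n,g(*p))
```

```text
jar [0.47132772 0.15946658] vial [0.47237877 0.0709646 ] sqcap [0.57006233 0.15333899] sqbody [0.57101101 0.15383498] box [0.58287915 0.32982296]
boxyaw 3.0214615920419896 1.8295212425840037
sqyaw -4.124061173241711 -6.227206075189315
mat -3.6522090406007295 -3.329682797113639
jar [ 0.48807323 -0.13581606]
vial [ 0.60062713 -0.13435074]
sq [ 0.60339174 -0.23065083]
box [ 0.49009373 -0.23378784]
```

{"fn": "step_arm", "kwargs": {"moves": [[[3, -4, 0, -0.12], [3, -4, 0, -0.12], [3, -4, 0, -0.12], [3, -4, 0, -0.12], [3, -4, 0, -0.12], [2, -4, 0, -0.12], [2, -4, 0, -0.12], [1, -4, 0, -0.12], [1, -4, 0, -0.12], [0, -4, 0, -0.06]]], "grip": 0.3, "squeeze": 30}}

```text
t: 3.03
tool_pos: [0.4448, 0.2043, 0.2315]
tool_rot: [3.141, -0.01, 0.002]
contact_force: [0.9, 0.1, 0.3]
opening: 0.0596
```

{"fn": "step_arm", "kwargs": {"moves": [[[4, -1.7, -3, -0.085], [4, -1.7, -3, 0], [4, -1.6, -3, 0], [0.6, 0, -2, 0], [0, 0, 0, 0], [0, 0, 0, 0]]]}}

```text
t: 3.53
tool_pos: [0.5437, 0.1665, 0.1387]
tool_rot: [3.138, -0.136, -0.006]
contact_force: [0.2, -0.6, 0.9]
opening: 0.0596
```

Run:
```python
from h import *
ims=[]
for c in("top","scene"):
    im=viewer.get_image(c)
    if c=="top": ims.append(cv2.resize(im[120:250,90:260],None,fx=3,fy=3,interpolation=3)[:390,:510])
    else: ims.append(cv2.resize(im[60:230,230:410],(412,390),interpolation=3)[:,:290])
cv2.imwrite("pics/a1.png",np.hstack(ims))
o=readout.get_obs();print(o["tool_pos"],o["tool_rot"])
```

```text
[0.54483318 0.16741811 0.14151534] [-3.13828686e+00  1.33983824e-01 -2.36864328e-03]
```

View pics/a1.png

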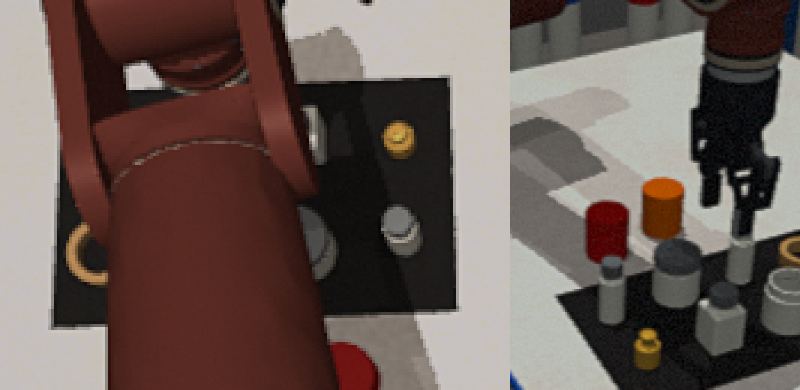

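The gripper hangs clear above the mat, near (735,190) in the right half, short of the square bottle at (720,325). The arm hides that spot from the top camera. Rows fall short when pushed fast, so I'm correcting.

{"fn": "step_arm", "kwargs": {"moves": [[[1.3, -0.7, 0, 0], [1.3, -0.7, 0, 0], [0, 0, -1.5, 0], [0, 0, -1.5, 0], [0, 0, 0, 0], [0, 0, 0, 0]]]}}

```text
t: 4.13
tool_pos: [0.5708, 0.153, 0.1107]
tool_rot: [3.139, -0.134, 0.0]
contact_force: [0.7, 0.1, 0.9]
opening: 0.0599
```

{"fn": "step_arm", "kwargs": {"moves": [[[0, 0.05, -1.5, 0], [0, 0, -1.5, 0], [0, 0, -1.5, 0], [0, 0, -1.5, 0], [0, 0, -1.5, 0], [0, 0, -1.3, 0], [0, 0, 0, 0], [0, 0, 0, 0]]]}}

```text
t: 4.8
tool_pos: [0.5708, 0.1535, 0.0225]
tool_rot: [3.139, -0.135, -0.0]
contact_force: [0.1, -0.7, 0.1]
opening: 0.0597
```

{"fn": "step_arm", "kwargs": {"moves": [[[0, 0, 0, 0], [0, 0, 0, 0], [0, 0, 0, 0], [0, 0, 0, 0], [0, 0, 0, 0], [0, 0, 0, 0], [0, 0, 0, 0], [0, 0, 0, 0]]], "grip": 1}}

```text
t: 5.47
tool_pos: [0.5721, 0.1536, 0.024]
tool_rot: [-3.138, 0.135, -0.005]
contact_force: [-0.3, 0.2, 5.7]
opening: 0.0398
```

{"fn": "step_arm", "kwargs": {"moves": [[[0, 0, 1, 0], [0, 0, 2, 0], [0, 0, 2, 0], [0, 0, 2, 0], [0, 0, 2, 0], [0, 0, 2, 0], [0, 0, 2, 0], [0, 0, 1, 0], [0, 0, 0, 0]]]}}

```text
t: 6.22
tool_pos: [0.5723, 0.1536, 0.1655]
tool_rot: [-3.138, 0.135, -0.008]
contact_force: [0.8, 0.4, -0.8]
opening: 0.0399
```

{"fn": "step_arm", "kwargs": {"moves": [[[0.3, -3.2, 0, 0.02], [0.3, -3.2, 0, 0.02], [0.3, -3.2, 0, 0.02], [0.3, -3.2, 0, 0.02], [0.3, -3.2, 0, 0.02], [0.3, -3.2, 0, 0], [0.3, -3.2, 0, 0], [0.3, -3.2, 0, 0], [0.3, -3.2, 0, 0], [0.3, -3.2, 0, 0]]]}}

```text
t: 7.05
tool_pos: [0.5996, -0.1678, 0.16]
tool_rot: [-3.14, -0.022, 0.004]
contact_force: [0.9, 0.3, -0.7]
opening: 0.0399
```

{"fn": "step_arm", "kwargs": {"moves": [[[0, -3.2, 0, 0], [0, -3.1, -1, 0], [0, 0, -2, 0], [0, 0, -2, 0], [0, 0, -2, 0], [0, 0, -1, 0], [0, 0, 0, 0], [0, 0, 0, 0]]]}}

```text
t: 7.72
tool_pos: [0.5999, -0.2291, 0.0809]
tool_rot: [-3.14, -0.022, 0.004]
contact_force: [0.0, -0.9, -0.9]
opening: 0.0395
```

Run:
```python
from h import *
im=viewer.get_image("scene");a=cv2.resize(im[110:310,100:280],(540,600),interpolation=3)
cv2.imwrite("pics/a2.png",a)
o=readout.get_obs();print(o["tool_pos"],o["tool_rot"])
p=o["tool_pos"]
for c in [(.602,-.2295)]: print("recess centre px",[(q-np.array([100,110]))*3 for q in [proj("scene",(*c,.012))]], "bottle base px",(proj("scene",(p[0],p[1],p[2]-.022))-[100,110])*3)
```

```text
[ 0.60089935 -0.22954371  0.08245229] [3.14136496e+00 2.24029971e-02 2.87472005e-04]
recess centre px [array([245.74781169, 470.31886135])] bottle base px [235.70574947 423.1420173 ]
```

View pics/a2.png

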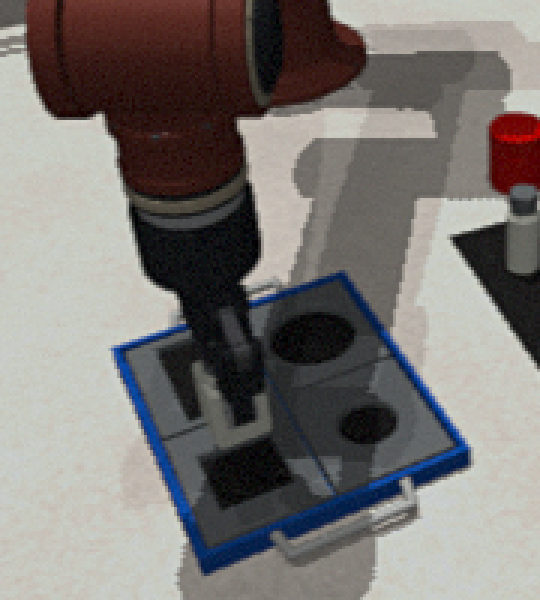

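The square recess centre is at about (247,472), which matches the projection of (246,470). The bottle is upright and square above it, so I'm lowering.

{"fn": "step_arm", "kwargs": {"moves": [[[0.1, 0, -1, 0], [0, 0, -1, 0], [0, 0, -1, 0], [0, 0, -0.8, 0], [0, 0, 0, 0], [0, 0, -0.3, 0], [0, 0, 0, 0]]]}}

```text
t: 8.35
tool_pos: [0.6015, -0.2295, 0.0406]
tool_rot: [-3.141, -0.022, 0.001]
contact_force: [-0.8, -0.0, -0.9]
opening: 0.0398
```

{"fn": "step_arm", "kwargs": {"moves": [[[0, 0, -0.2, 0], [0, 0, -0.2, 0], [0, 0, 0, 0], [0, 0, 0, 0]]]}}

```text
t: 8.68
tool_pos: [0.6017, -0.2296, 0.0373]
tool_rot: [3.141, 0.022, 0.0]
contact_force: [0.2, -0.3, -1.4]
opening: 0.0398
```

{"fn": "step_arm", "kwargs": {"moves": [[[0, 0, -0.2, 0], [0, 0, -0.2, 0], [0, 0, 0, 0], [0, 0, 0, 0]]]}}

```text
t: 9.02
tool_pos: [0.6015, -0.2295, 0.0329]
tool_rot: [-3.141, -0.022, 0.001]
contact_force: [0.3, -1.0, -0.7]
opening: 0.0397
```

{"fn": "step_arm", "kwargs": {"moves": [[[0, 0, -0.15, 0], [0, 0, -0.1, 0], [0, 0, 0, 0], [0, 0, 0, 0]]]}}

```text
t: 9.35
tool_pos: [0.6019, -0.2297, 0.031]
tool_rot: [3.141, 0.022, 0.001]
contact_force: [-1.6, 1.1, 2.7]
opening: 0.0401
```

{"fn": "step_arm", "kwargs": {"moves": [[[0, 0, -0.1, 0], [0, 0, -0.05, 0], [0, 0, 0, 0], [0, 0, 0, 0]]]}}

```text
t: 9.68
tool_pos: [0.6019, -0.2298, 0.031]
tool_rot: [3.141, 0.022, -0.0]
contact_force: [-4.7, 1.9, 9.3]
opening: 0.0403
```

Contact on the floor at TCP z = 0.031, so the floor is at about 9 mm. Releasing and going up.

{"fn": "step_arm", "kwargs": {"moves": [[[0, 0, 0.1, 0], [0, 0, 0, 0], [0, 0, 0, 0], [0, 0, 0, 0], [0, 0, 0, 0], [0, 0, 0, 0]]], "grip": 0.3}}

```text
t: 10.18
tool_pos: [0.6015, -0.2295, 0.0298]
tool_rot: [-3.141, -0.022, 0.001]
contact_force: [0.2, 0.4, 0.2]
opening: 0.0597
```

{"fn": "step_arm", "kwargs": {"moves": [[[0, 0, 1, 0], [0, 0, 2, 0], [0, 0, 2, 0], [0, 0, 3, 0], [0, 0, 3, 0], [0, 0, 2, 0], [0, 0, 0, 0]]]}}

```text
t: 10.77
tool_pos: [0.6049, -0.2312, 0.1679]
tool_rot: [3.136, 0.022, 0.016]
contact_force: [1.0, -0.6, 0.3]
opening: 0.0599
```

{"fn": "step_arm", "kwargs": {"moves": [[[-1.4, 3.3, 0, 0], [-1.4, 3.3, 0, 0], [-1.4, 3.3, 0, 0], [-1.4, 3.3, 0, 0], [-1.4, 3.3, 0, 0], [-1.4, 3.3, 0, 0], [-1.4, 3.3, 0, 0], [-1.4, 3.3, 0, 0], [-1.4, 3, 0, 0], [-0.4, 0, 0, 0]]]}}

```text
t: 11.6
tool_pos: [0.4694, 0.0683, 0.1595]
tool_rot: [-3.139, -0.03, 0.002]
contact_force: [1.0, -0.2, -0.8]
opening: 0.0596
```

Run:
```python
from h import *
ims=[]
for c,s in(("top",np.s_[110:220,260:370]),("scene",np.s_[145:295,130:330])):
    im=viewer.get_image(c);ims.append(cv2.resize(im[s],(400,400) if c=="top" else (400,300),interpolation=3)[:300])
cv2.imwrite("pics/a3.png",np.hstack(ims))
o=readout.get_obs();print(o["t"],o["tool_pos"],o["tool_rot"])
```

```text
11.7 [0.47080558 0.06516405 0.15981923] [ 3.14108328e+00  2.59154541e-02 -4.23960105e-04]
```

View pics/a3.png

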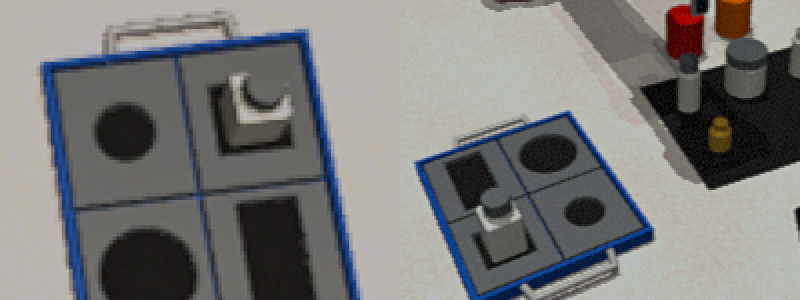

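The square bottle stands upright inside its recess, at about (255,115) in the top view and (500,235) in the scene view. Next is the slim bottle.

{"fn": "step_arm", "kwargs": {"moves": [[[0.05, 0.6, -2, 0], [0, 0, -2, 0], [0, 0, -1.5, 0], [0, 0, -1.5, 0], [0, 0, -1.5, 0], [0, 0, -1.5, 0], [0, 0, -1.5, 0], [0, 0, -1.2, 0], [0, 0, -0.6, 0], [0, 0, 0, 0]]]}}

```text
t: 12.53
tool_pos: [0.4713, 0.0694, 0.0254]
tool_rot: [3.141, 0.02, -0.005]
contact_force: [0.4, -0.3, -0.6]
opening: 0.0596
```

{"fn": "step_arm", "kwargs": {"moves": [[[0, 0, 0, 0], [0, 0, 0, 0], [0, 0, 0, 0], [0, 0, 0, 0], [0, 0, 0, 0], [0, 0, 0, 0], [0, 0, 0, 0], [0, 0, 0, 0]]], "grip": 1}}

```text
t: 13.2
tool_pos: [0.4733, 0.0703, 0.0283]
tool_rot: [3.141, 0.022, 0.004]
contact_force: [1.4, -1.8, 5.1]
opening: 0.0289
```

{"fn": "step_arm", "kwargs": {"moves": [[[0, 0, 1, 0], [0, 0, 2, 0], [0, 0, 2, 0], [0, 0, 2, 0], [0, 0, 2, 0], [0, 0, 2, 0], [0, 0, 2, 0], [0, 0, 1, 0], [0, 0, 0, 0]]]}}

```text
t: 13.95
tool_pos: [0.4735, 0.0706, 0.17]
tool_rot: [-3.141, -0.022, -0.007]
contact_force: [0.4, 0.2, 0.8]
opening: 0.0289
```

{"fn": "step_arm", "kwargs": {"moves": [[[1.6, -2.5, 0, 0], [1.6, -2.5, 0, 0], [1.6, -2.5, 0, 0], [1.6, -2.5, 0, 0], [1.6, -2.5, 0, 0], [1.6, -2.5, 0, 0], [1.6, -2.5, 0, 0], [1.5, -2.9, 0, 0], [0, 0, 0, 0], [0, 0, 0, 0]]]}}

```text
t: 14.78
tool_pos: [0.5985, -0.1344, 0.1649]
tool_rot: [-3.14, -0.019, 0.005]
contact_force: [-0.4, -0.5, -0.4]
opening: 0.0289
```

{"fn": "step_arm", "kwargs": {"moves": [[[0.15, 0.05, -2, 0], [0, 0, -2, 0], [0, 0, -2, 0], [0, 0, -2, 0], [0, 0, -1.5, 0], [0, 0, 0, 0], [0, 0, 0, 0]]]}}

```text
t: 15.37
tool_pos: [0.5989, -0.1316, 0.0704]
tool_rot: [-3.14, -0.024, 0.006]
contact_force: [1.2, 0.6, 0.4]
opening: 0.0289
```

Run:
```python
from h import *
im=viewer.get_image("scene");a=cv2.resize(im[150:310,130:310],(540,480),interpolation=3)
cv2.imwrite("pics/a4.png",a)
o=readout.get_obs();print(o["tool_pos"],o["tool_rot"]);p=o["tool_pos"]
print("recess px",(proj("scene",(.6,-.1335,.012))-[130,150])*3, "base px",(proj("scene",(p[0],p[1],p[2]-.026))-[130,150])*3)
```

```text
[ 0.60019775 -0.13218873  0.07207272] [-3.14103811e+00 -2.33339128e-02  1.21784031e-03]
recess px [276.29741019 303.59804021] base px [274.63019997 271.19755692]
```

View pics/a4.png

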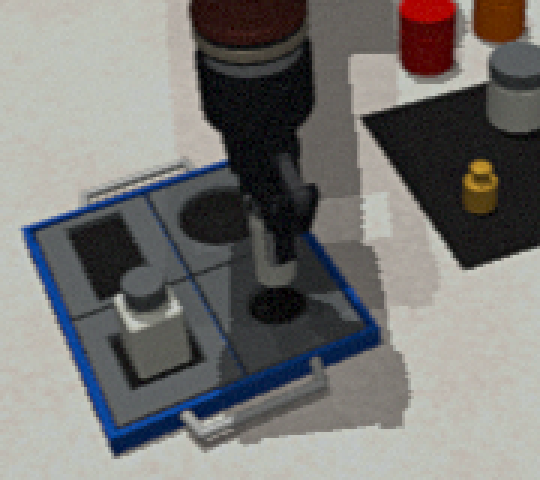

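The bottle base at about (275,278) hangs straight above its recess at (277,305). Lowering.

{"fn": "step_arm", "kwargs": {"moves": [[[0, -0.1, -1, 0], [0, 0, -1, 0], [0, 0, -0.8, 0], [0, 0, -0.3, 0], [0, 0, 0, 0], [0, 0, -0.2, 0], [0, 0, 0, 0], [0, 0, 0, 0]]]}}

```text
t: 16.08
tool_pos: [0.6009, -0.1342, 0.0395]
tool_rot: [3.141, 0.022, 0.001]
contact_force: [0.5, 0.3, 0.6]
opening: 0.0294
```

{"fn": "step_arm", "kwargs": {"moves": [[[0, 0, -0.1, 0], [0, 0, -0.1, 0], [0, 0, 0, 0], [0, 0, 0, 0]]]}}

```text
t: 16.42
tool_pos: [0.6007, -0.1341, 0.0372]
tool_rot: [-3.142, -0.022, 0.0]
contact_force: [0.1, -0.1, -0.1]
opening: 0.0292
```

{"fn": "step_arm", "kwargs": {"moves": [[[0, 0, -0.1, 0], [0, 0, -0.1, 0], [0, 0, 0, 0], [0, 0, 0, 0]]]}}

```text
t: 16.75
tool_pos: [0.6009, -0.1342, 0.0353]
tool_rot: [3.141, 0.022, 0.001]
contact_force: [-1.3, -0.3, 0.4]
opening: 0.0291
```

{"fn": "step_arm", "kwargs": {"moves": [[[0, 0, -0.1, 0], [0, 0, 0, 0], [0, 0, 0, 0]]]}}

```text
t: 17.0
tool_pos: [0.601, -0.1342, 0.0353]
tool_rot: [3.141, 0.022, 0.0]
contact_force: [-2.5, 0.7, 5.4]
opening: 0.0289
```

{"fn": "step_arm", "kwargs": {"moves": [[[0, 0, 0.05, 0], [0, 0, 0, 0], [0, 0, 0, 0], [0, 0, 0, 0], [0, 0, 0, 0], [0, 0, 0, 0]]], "grip": 0.35}}

```text
t: 17.5
tool_pos: [0.6006, -0.1341, 0.0344]
tool_rot: [-3.141, -0.022, 0.0]
contact_force: [0.7, 0.0, -0.8]
opening: 0.0559
```

{"fn": "step_arm", "kwargs": {"moves": [[[0, 0, 1, 0], [0, 0, 2, 0], [0, 0, 2, 0], [0, 0, 2.5, 0], [0, 0, 2.5, 0], [0, 0, 2.5, 0], [0, 0, 0, 0]]]}}

```text
t: 18.08
tool_pos: [0.6042, -0.1353, 0.1675]
tool_rot: [3.137, 0.022, 0.017]
contact_force: [0.2, -0.5, 2.1]
opening: 0.0555
```

{"fn": "step_arm", "kwargs": {"moves": [[[-1.4, 3.2, 0, -0.02], [-1.4, 3.2, 0, 0], [-1.4, 3.2, 0, 0], [-1.4, 3.2, 0, 0], [-1.4, 3.2, 0, 0], [-1.4, 3.2, 0, 0], [-1.4, 3.2, 0, 0], [-1.4, 3.2, 0, 0], [-1.4, 3.2, 0, 0], [0, 0, 0, 0]]], "grip": 0.06}}

```text
t: 18.92
tool_pos: [0.4722, 0.1581, 0.1595]
tool_rot: [-3.14, 0.001, 0.002]
contact_force: [0.8, -0.2, 0.0]
opening: 0.0801
```

Run:
```python
from h import *
ims=[]
for c,s in(("top",np.s_[110:220,260:370]),("scene",np.s_[110:290,130:370])):
    im=viewer.get_image(c);ims.append(cv2.resize(im[s],(320,320) if c=="top" else (427,320),interpolation=3))
cv2.imwrite("pics/a5.png",np.hstack(ims))
o=readout.get_obs();print(o["t"],o["tool_pos"],o["tool_rot"],o["opening"])
```

```text
19.0167 [0.47419662 0.15471435 0.15971216] [ 3.14124067e+00 -5.13254707e-03  6.37891362e-04] 0.08004853416523205
```

View pics/a5.png

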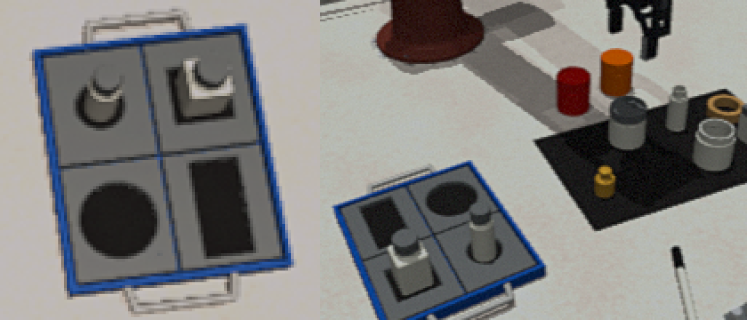

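Both bottles stand upright in their recesses: slim at (102,100) and square at (203,92) in the top view. Next is the jar.

{"fn": "step_arm", "kwargs": {"moves": [[[-0.2, 0.3, -2, 0], [0, 0, -2, 0], [0, 0, -1.5, 0], [0, 0, -1.5, 0], [0, 0, -1.5, 0], [0, 0, -1.5, 0], [0, 0, -1.5, 0], [0, 0, -1.4, 0], [0, 0, -0.6, 0], [0, 0, 0, 0]]]}}

```text
t: 19.85
tool_pos: [0.4718, 0.1556, 0.0229]
tool_rot: [3.141, -0.012, -0.005]
contact_force: [-0.1, -0.9, -0.4]
opening: 0.0805
```

{"fn": "step_arm", "kwargs": {"moves": [[[0, 0, 0, 0], [0, 0, 0, 0], [0, 0, 0, 0], [0, 0, 0, 0], [0, 0, 0, 0], [0, 0, 0, 0], [0, 0, 0, 0], [0, 0, 0, 0]]], "grip": 1}}

```text
t: 20.52
tool_pos: [0.4739, 0.1569, 0.0259]
tool_rot: [3.142, -0.009, 0.004]
contact_force: [0.4, -1.9, 7.0]
opening: 0.0552
```

{"fn": "step_arm", "kwargs": {"moves": [[[0, 0, 1, 0], [0, 0, 1, 0], [0, 0, 2, 0], [0, 0, 2, 0], [0, 0, 2, 0], [0, 0, 2, 0], [0, 0, 2, 0], [0, 0, 2, 0], [0, 0, 0, 0]]]}}

```text
t: 21.27
tool_pos: [0.475, 0.1575, 0.1699]
tool_rot: [-3.14, 0.009, -0.013]
contact_force: [1.6, 0.6, -0.8]
opening: 0.055
```

{"fn": "step_arm", "kwargs": {"moves": [[[0.2, -3.2, 0, 0.02], [0.2, -3.2, 0, 0], [0.2, -3.2, 0, 0], [0.2, -3.2, 0, 0], [0.2, -3.2, 0, 0], [0.1, -3.2, 0, 0], [0.1, -3.2, 0, 0], [0.1, -3.2, 0, 0], [0.1, -3.2, 0, 0], [0, -0.4, 0, 0]]]}}

```text
t: 22.1
tool_pos: [0.4859, -0.1389, 0.1636]
tool_rot: [3.14, 0.015, -0.002]
contact_force: [0.1, -0.9, -1.5]
opening: 0.0548
```

{"fn": "step_arm", "kwargs": {"moves": [[[0, 0, -2, 0], [0, 0, -2, 0], [0, 0, -2, 0], [0, 0, -2, 0], [0, 0, -1.5, 0], [0, 0, 0, 0], [0, 0, 0, 0]]]}}

```text
t: 22.68
tool_pos: [0.4853, -0.1341, 0.068]
tool_rot: [-3.14, -0.022, 0.005]
contact_force: [0.7, -1.1, -1.4]
opening: 0.0547
```

Run:
```python
from h import *
im=viewer.get_image("scene");a=cv2.resize(im[120:300,130:290],(533,600),interpolation=3)
cv2.imwrite("pics/a6.png",a)
o=readout.get_obs();print(o["tool_pos"],o["tool_rot"]);p=o["tool_pos"]
print("recess px",(proj("scene",(.4875,-.1345,.015))-[130,120])*3.333, "base px",(proj("scene",(p[0],p[1],p[2]-.024))-[130,120])*3.333)
```

```text
[ 0.48646415 -0.13465688  0.06949559] [-3.14102116e+00 -2.25099376e-02  1.05445894e-03]
recess px [247.33309954 336.44952181] base px [242.35258912 304.63293678]
```

View pics/a6.png

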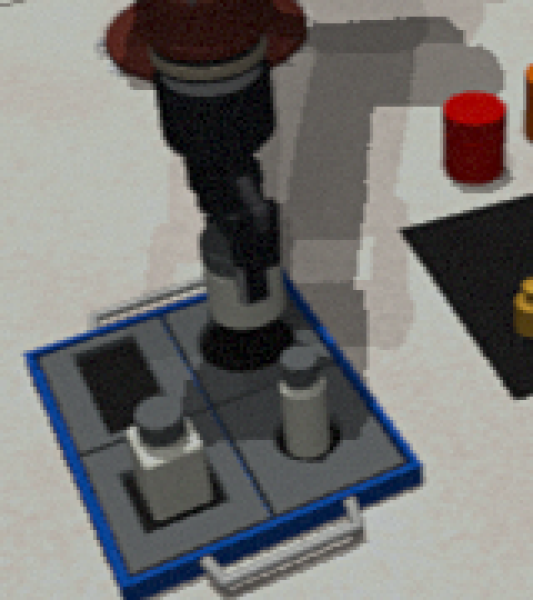

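The jar base at about (246,308) is centred over the large round recess at (248,336). Lowering.

{"fn": "step_arm", "kwargs": {"moves": [[[0.1, 0, -1, 0], [0, 0, -1, 0], [0, 0, -0.8, 0], [0, 0, -0.2, 0], [0, 0, 0, 0], [0, 0, -0.2, 0], [0, 0, 0, 0], [0, 0, 0, 0]]]}}

```text
t: 23.4
tool_pos: [0.4879, -0.1352, 0.0379]
tool_rot: [3.141, 0.022, 0.001]
contact_force: [1.0, 1.0, -1.4]
opening: 0.0547
```

{"fn": "step_arm", "kwargs": {"moves": [[[0, 0, -0.1, 0], [0, 0, -0.1, 0], [0, 0, 0, 0], [0, 0, 0, 0]]]}}

```text
t: 23.73
tool_pos: [0.4877, -0.1351, 0.0357]
tool_rot: [3.142, 0.022, 0.0]
contact_force: [-0.9, -0.0, -1.0]
opening: 0.0548
```

{"fn": "step_arm", "kwargs": {"moves": [[[0, 0, -0.1, 0], [0, 0, 0, 0], [0, 0, 0, 0]]]}}

```text
t: 23.98
tool_pos: [0.4876, -0.1351, 0.0346]
tool_rot: [-3.141, -0.022, 0.0]
contact_force: [-0.3, 0.3, -3.0]
opening: 0.055
```

{"fn": "step_arm", "kwargs": {"moves": [[[0, 0, -0.1, 0], [0, 0, 0, 0], [0, 0, 0, 0]]]}}

```text
t: 24.23
tool_pos: [0.4876, -0.1351, 0.0336]
tool_rot: [-3.141, -0.022, 0.0]
contact_force: [0.7, 0.2, -1.7]
opening: 0.0553
```

{"fn": "step_arm", "kwargs": {"moves": [[[0, 0, -0.1, 0], [0, 0, 0, 0], [0, 0, 0, 0]]]}}

```text
t: 24.48
tool_pos: [0.4879, -0.1352, 0.0329]
tool_rot: [3.141, 0.022, 0.001]
contact_force: [-0.1, -0.3, 0.5]
opening: 0.055
```

{"fn": "step_arm", "kwargs": {"moves": [[[0, 0, -0.1, 0], [0, 0, 0, 0], [0, 0, 0, 0]]]}}

```text
t: 24.73
tool_pos: [0.488, -0.1352, 0.0329]
tool_rot: [-3.142, -0.022, 0.0]
contact_force: [-3.9, 1.1, 9.0]
opening: 0.0549
```

{"fn": "step_arm", "kwargs": {"moves": [[[0, 0, 0.1, 0], [0, 0, 0, 0], [0, 0, 0, 0], [0, 0, 0, 0], [0, 0, 0, 0], [0, 0, 0, 0]]], "grip": 0.08}}

```text
t: 25.23
tool_pos: [0.4876, -0.1351, 0.0325]
tool_rot: [-3.141, -0.022, 0.0]
contact_force: [-0.2, -0.7, 0.4]
opening: 0.0787
```

{"fn": "step_arm", "kwargs": {"moves": [[[0, 0, 1, 0], [0, 0, 2, 0], [0, 0, 2, 0], [0, 0, 2.5, 0], [0, 0, 2.5, 0], [0, 0, 2.5, 0], [0, 0, 1.5, 0], [0, 0, 0, 0]]]}}

```text
t: 25.9
tool_pos: [0.4902, -0.1362, 0.1782]
tool_rot: [3.138, 0.022, 0.013]
contact_force: [0.1, -0.5, 0.3]
opening: 0.0784
```

{"fn": "step_arm", "kwargs": {"moves": [[[0.6, 3.1, 0, 0.11], [0.6, 3.1, 0, 0.11], [0.6, 3.1, 0, 0.11], [0.6, 3.1, 0, 0.11], [0.6, 3.1, 0, 0.11], [0.6, 3.1, 0, 0.11], [0.6, 3.1, 0, 0.11], [0.6, 3.1, 0, 0.11], [0.6, 3.1, 0, 0.11], [0.6, 3.1, 0, 0.11]]], "grip": 0.41}}

```text
t: 26.73
tool_pos: [0.547, 0.1764, 0.1714]
tool_rot: [-2.662, -1.668, 0.003]
contact_force: [0.5, -0.0, -0.2]
opening: 0.0503
```

Run:
```python
from h import *
ims=[]
for c,s in(("top",np.s_[110:220,260:370]),("scene",np.s_[140:240,300:433])):
    im=viewer.get_image(c);cv2.imwrite(f"pics/{c}7raw.png",im);ims.append(cv2.resize(im[s],(270,360) if c=="top" else (532,400),interpolation=3)[:360])
cv2.imwrite("pics/a7.png",np.hstack(ims))
o=readout.get_obs();print(o["t"],o["tool_pos"],o["tool_rot"],o["opening"])
```

```text
26.8333 [0.54717299 0.1783956  0.17142161] [-2.66004895e+00 -1.66834420e+00  1.42458337e-03] 0.05031534808414181
```

View pics/a7.png

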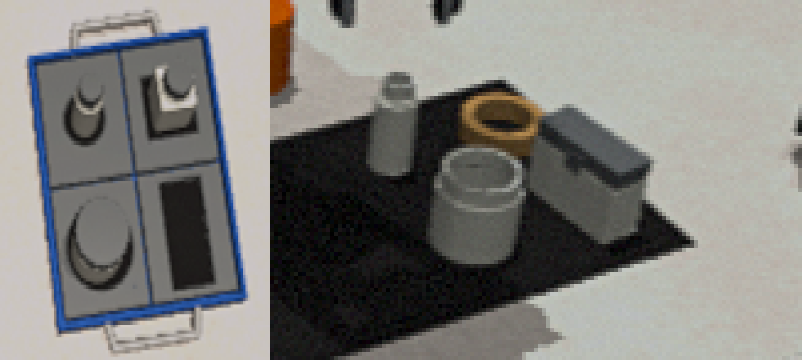

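The jar is seated in its recess (top view, about (100,240)). The box's lid centre is at about (596,141) in the right half and its near bottom corner at (607,243). I'll cross-check the box position with these.

Run:
```python
from h import *
g=lambda x,y,z:ray("scene",((x-270+.5)/4-.5+300,(y+.5)/4-.5+140),z)[:2].round(4)
for p in [(538,118),(573,107),(653,158),(620,180),(596,141)]: print("lid",p,g(*p,.062))
print("base corners",g(607,243,.002),g(638,235,.002))
print("open jar mouth",g(482,172,.06))
```

```text
lid (538, 118) [0.5484 0.3127]
lid (573, 107) [0.5492 0.3419]
lid (653, 158) [0.6193 0.3479]
lid (620, 180) [0.6276 0.313 ]
lid (596, 141) [0.5873 0.3286]
base corners [0.6209 0.3225] [0.6239 0.3463]
open jar mouth [0.5777 0.2437]
```

Box centre is (0.586, 0.330), consistent across both cameras.

{"fn": "step_arm", "kwargs": {"moves": [[[0.7, 2.6, 0, 0.1], [0.7, 2.6, 0, 0.1], [0.7, 2.6, 0, 0.1], [0.7, 2.6, 0, 0.1], [0.6, 2.5, 0, 0.095], [0.5, 2.3, 0, 0], [0, 0, -1, 0], [0, 0, -2, 0], [0, 0, 0, 0], [0, 0, 0, 0]]]}}

```text
t: 27.67
tool_pos: [0.5851, 0.3253, 0.1398]
tool_rot: [-2.179, -2.261, 0.008]
contact_force: [0.2, 0.3, 0.2]
opening: 0.0504
```

Run:
```python
from h import *
o=readout.get_obs();r=o["tool_rot"];print(o["t"],o["tool_pos"],2*np.arctan2(r[1],r[0]))
```

```text
27.6667 [0.58507781 0.32526244 0.13977632] -4.675357909519271
```

{"fn": "step_arm", "kwargs": {"moves": [[[0.05, 0.35, -1.5, 0], [0, 0, -1.5, 0], [0, 0, -1, 0], [0, 0, -1, 0], [0, 0, 0, 0], [0, 0, 0, 0]]]}}

```text
t: 28.17
tool_pos: [0.5865, 0.33, 0.0913]
tool_rot: [-2.178, -2.263, 0.003]
contact_force: [-0.3, -0.0, -0.4]
opening: 0.0505
```

Run:
```python
from h import *
im=viewer.get_image("scene");cv2.imwrite("pics/a8.png",cv2.resize(im[120:220,310:440],(650,500),interpolation=3))
o=readout.get_obs();r=o["tool_rot"];print(o["t"],o["tool_pos"],2*np.arctan2(r[1],r[0]),o["opening"])
```

```text
28.2167 [0.58718069 0.33030941 0.09244453] -4.674304844220564 0.05057921649601815
```

View pics/a8.png

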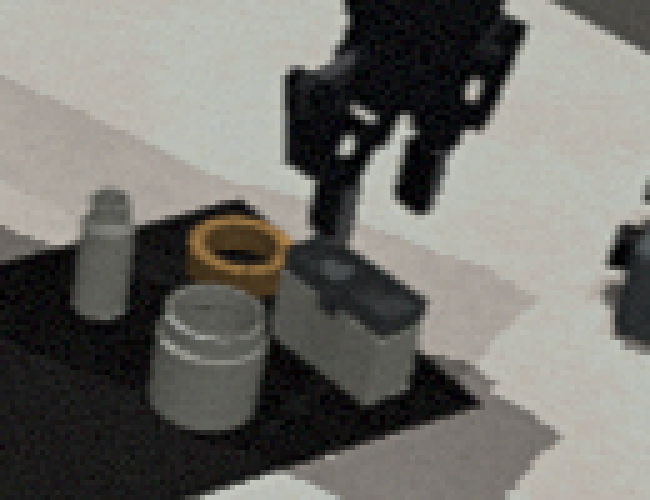

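The left finger at (335,235) and right finger at (415,208) straddle the lid, whose centre is (357,281). They are perhaps 2–3 mm too far in y, so I'll nudge and descend.

{"fn": "step_arm", "kwargs": {"moves": [[[0, -0.2, -1, 0], [0, 0, -1, 0], [0, 0, -1, 0], [0, 0, -1, 0], [0, 0, -1, 0], [0, 0, -1, 0], [0, 0, -0.9, 0], [0, 0, 0, 0]]]}}

```text
t: 28.88
tool_pos: [0.5854, 0.3276, 0.0204]
tool_rot: [-2.177, -2.262, 0.007]
contact_force: [-0.8, -0.6, -1.1]
opening: 0.0507
```

{"fn": "step_arm", "kwargs": {"moves": [[[0, 0, 0, 0], [0, 0, 0, 0], [0, 0, 0, 0], [0, 0, 0, 0], [0, 0, 0, 0], [0, 0, 0, 0], [0, 0, 0, 0], [0, 0, 0, 0]]], "grip": 1}}

```text
t: 29.55
tool_pos: [0.5873, 0.3284, 0.0239]
tool_rot: [2.179, 2.263, 0.0]
contact_force: [-0.2, -0.4, -0.9]
opening: 0.0294
```

{"fn": "step_arm", "kwargs": {"moves": [[[0, 0, 0.5, 0], [0, 0, 1, 0], [0, 0, 2, 0], [0, 0, 2, 0], [0, 0, 2, 0], [0, 0, 2, 0], [0, 0, 2, 0], [0, 0, 2, 0], [0, 0, 1, 0], [0, 0, 0, 0]]]}}

```text
t: 30.38
tool_pos: [0.5891, 0.3293, 0.1734]
tool_rot: [2.177, 2.261, 0.011]
contact_force: [0.4, 0.3, -0.5]
opening: 0.0293
```

{"fn": "step_arm", "kwargs": {"moves": [[[-0.6, -3.1, 0, -0.02], [-0.6, -3.1, 0, 0], [-0.6, -3.1, 0, 0], [-0.6, -3.1, 0, 0], [-0.6, -3.1, 0, 0], [-0.6, -3.1, 0, 0], [-0.6, -3.1, 0, 0], [-0.6, -3.1, 0, 0], [-0.6, -3.1, 0, 0], [-0.6, -3.1, 0, 0]]]}}

```text
t: 31.22
tool_pos: [0.5259, 0.0171, 0.1673]
tool_rot: [-2.2, -2.241, 0.002]
contact_force: [1.3, -0.3, -1.6]
opening: 0.03
```

{"fn": "step_arm", "kwargs": {"moves": [[[-0.6, -3.1, 0, 0], [-0.6, -3.1, 0, 0], [-0.6, -3.1, 0, 0], [-0.6, -3.1, 0, 0], [-0.6, -3.1, 0, 0], [-0.5, -3.1, 0, 0], [-0.3, -3.1, 0, 0], [0, -3, 0, 0], [0, 0, 0, 0], [0, 0, 0, 0]]]}}

```text
t: 32.05
tool_pos: [0.4883, -0.2294, 0.1674]
tool_rot: [-2.203, -2.237, 0.0]
contact_force: [0.4, -0.3, -1.0]
opening: 0.0297
```

Run:
```python
from h import *
o=readout.get_obs();r=o["tool_rot"];print(o["t"],o["tool_pos"],2*np.arctan2(r[1],r[0]),o["opening"])
```

```text
32.05 [ 0.48833613 -0.22943095  0.16739516] -4.69692777879338 0.029691334168966105
```

{"fn": "step_arm", "kwargs": {"moves": [[[0.1, -0.2, -2, 0], [0, 0, -2, 0], [0, 0, -2, 0], [0, 0, -2, 0], [0, 0, -1.7, 0], [0, 0, 0, 0], [0, 0, 0, 0]]]}}

```text
t: 32.63
tool_pos: [0.4892, -0.2288, 0.0701]
tool_rot: [-2.197, -2.24, 0.001]
contact_force: [0.2, -0.6, -1.4]
opening: 0.0296
```

Run:
```python
from h import *
im=viewer.get_image("scene");a=cv2.resize(im[130:300,120:280],(565,600),interpolation=3)
cv2.imwrite("pics/a9.png",a)
o=readout.get_obs();print(o["tool_pos"],o["tool_rot"]);p=o["tool_pos"];s=3.53
print("recess px",(proj("scene",(.4895,-.2315,.015))-[120,130])*s)
for dx,dy in((-.038,-.015),(.038,-.015),(.038,.015),(-.038,.015)): print("base px",(proj("scene",(p[0]+dx,p[1]+dy,p[2]-.022))-[120,130])*s)
```

```text
[ 0.49027529 -0.22971978  0.07172628] [-2.19951534e+00 -2.24235224e+00 -1.04622774e-04]
recess px [163.76823603 367.81858956]
base px [121.08820965 303.16486368]
base px [151.77438456 372.94052163]
base px [197.1397858  357.71850852]
base px [164.12586342 289.6036982 ]
```

View pics/a9.png

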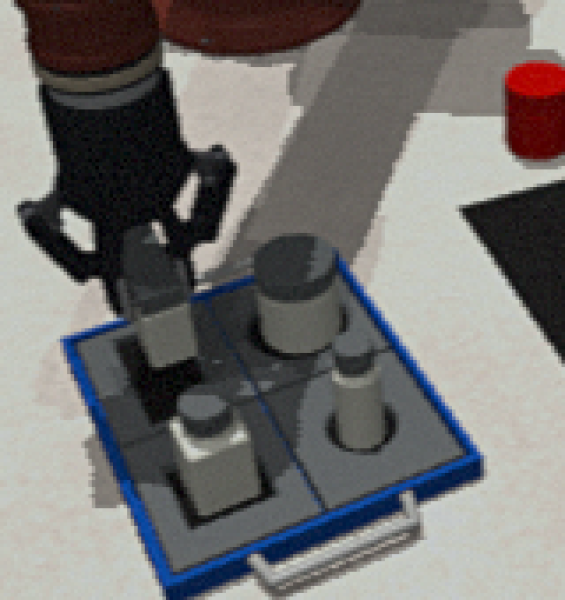

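The box's near bottom edge, from (150,368) to (196,358), matches the prediction. The recess centre is (164,368). Lowering with a 2 mm y correction.

{"fn": "step_arm", "kwargs": {"moves": [[[0, -0.2, -1, 0], [0, 0, -1, 0], [0, 0, -0.8, 0], [0, 0, -0.4, 0], [0, 0, 0, 0], [0, 0, -0.3, 0], [0, 0, 0, 0], [0, 0, 0, 0]]]}}

```text
t: 33.35
tool_pos: [0.4903, -0.2327, 0.0368]
tool_rot: [2.201, 2.241, 0.0]
contact_force: [-0.4, -0.3, -0.3]
opening: 0.0297
```

{"fn": "step_arm", "kwargs": {"moves": [[[0, 0, -0.1, 0], [0, 0, -0.1, 0], [0, 0, 0, 0], [0, 0, 0, 0]]]}}

```text
t: 33.68
tool_pos: [0.4902, -0.2326, 0.0347]
tool_rot: [2.201, 2.241, 0.0]
contact_force: [-0.1, -0.9, -0.8]
opening: 0.0295
```

{"fn": "step_arm", "kwargs": {"moves": [[[0, 0, -0.1, 0], [0, 0, 0, 0], [0, 0, 0, 0]]]}}

```text
t: 33.93
tool_pos: [0.4902, -0.2326, 0.0336]
tool_rot: [-2.201, -2.242, 0.0]
contact_force: [-0.4, 0.9, -0.5]
opening: 0.0294
```

{"fn": "step_arm", "kwargs": {"moves": [[[0, 0, -0.1, 0], [0, 0, -0.1, 0], [0, 0, 0, 0], [0, 0, 0, 0]]]}}

```text
t: 34.27
tool_pos: [0.4901, -0.2325, 0.0315]
tool_rot: [-2.201, -2.241, 0.0]
contact_force: [-0.4, 0.1, -1.5]
opening: 0.0299
```

{"fn": "step_arm", "kwargs": {"moves": [[[0, 0, -0.1, 0], [0, 0, 0, 0], [0, 0, 0, 0]]]}}

```text
t: 34.52
tool_pos: [0.4904, -0.2327, 0.0308]
tool_rot: [2.201, 2.241, 0.0]
contact_force: [0.2, -0.6, -0.5]
opening: 0.0297
```

{"fn": "step_arm", "kwargs": {"moves": [[[0, 0, -0.1, 0], [0, 0, 0, 0], [0, 0, 0, 0]]]}}

```text
t: 34.77
tool_pos: [0.4904, -0.2327, 0.0308]
tool_rot: [-2.201, -2.242, 0.0]
contact_force: [-3.2, 1.6, 4.9]
opening: 0.0298
```

{"fn": "step_arm", "kwargs": {"moves": [[[0, 0, 0.05, 0], [0, 0, 0, 0], [0, 0, 0, 0], [0, 0, 0, 0], [0, 0, 0, 0], [0, 0, 0, 0]]], "grip": 0.43}}

```text
t: 35.27
tool_pos: [0.4901, -0.2326, 0.03]
tool_rot: [-2.201, -2.241, 0.0]
contact_force: [1.0, 0.3, -0.9]
opening: 0.0486
```

{"fn": "step_arm", "kwargs": {"moves": [[[0, 0, 1, 0], [0, 0, 2, 0], [0, 0, 2, 0], [0, 0, 2.5, 0], [0, 0, 2.5, 0], [0, 0, 2.5, 0], [0, 0, 1.5, 0], [0, 0, 0, 0]]]}}

```text
t: 35.93
tool_pos: [0.4925, -0.2341, 0.1759]
tool_rot: [2.195, 2.235, 0.003]
contact_force: [1.1, -0.1, 0.4]
opening: 0.0484
```

{"fn": "step_arm", "kwargs": {"moves": [[[-0.5, -3, 1, 0], [-0.5, -3, 1, 0], [-0.5, -3, 1, 0], [-0.5, -3, 1, 0], [-0.5, -3, 0, 0], [-0.5, -3, 0, 0], [-0.5, -3, 0, 0], [0, 0, 0, 0], [0, 0, 0, 0]]]}}

```text
t: 36.68
tool_pos: [0.4543, -0.4433, 0.2086]
tool_rot: [-2.202, -2.237, -0.001]
contact_force: [0.4, 0.0, -0.3]
opening: 0.0486
```

Run:
```python
from h import *
t=cv2.resize(viewer.get_image("top")[105:265,95:365],(800,474),interpolation=3)
s=viewer.get_image("scene");cv2.imwrite("pics/f1.png",t)
cv2.imwrite("pics/f2.png",cv2.resize(s[120:300,130:410],(800,514),interpolation=3))
o=readout.get_obs();print(o["t"],o["tool_pos"],o["contact_force"])
```

```text
36.7833 [ 0.45498207 -0.44171678  0.2090445 ] [-0.27710101  0.24576902 -0.35737815]
```

View pics/f1.png

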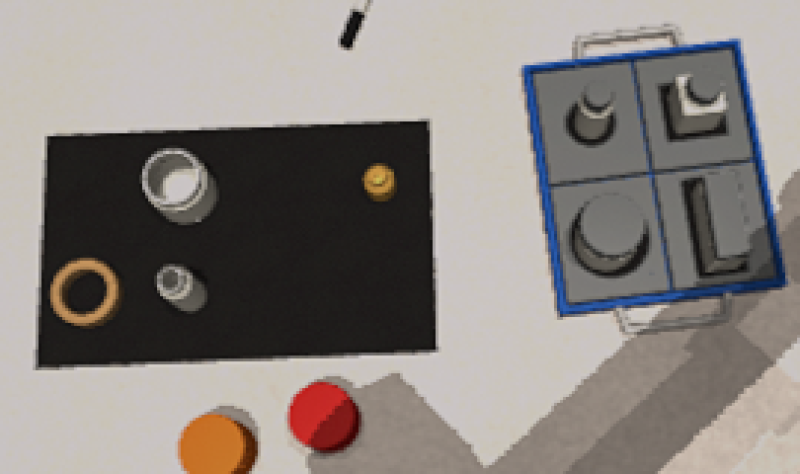

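View pics/f2.png

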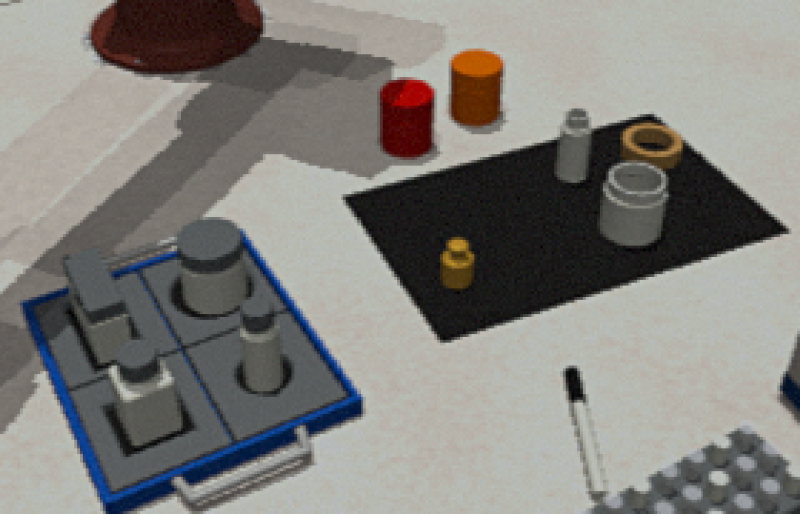

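All four closed containers stand upright in their own recesses: jar (610,235), slim bottle (592,115), square bottle (695,105) and box (715,225) in the top view. The open jar (178,183) and open bottle (180,285) have not moved.

```bash
python3 -c "
from h import *
print(ctrl.finish_job())"
```

```text
the job is handed in; nothing more can be done
None
```

I packed the square bottle, slim bottle, jar and slide box into their matching recesses in the blue caddy and handed the job in at about 37 s of the 128 s allowed. I lowered each one until the wrist felt the recess floor (about 5 to 9 N), then released it and lifted clear.

In the last pictures from both cameras, all four stand upright within their recess outlines. The open jar and open slim bottle are still standing where they were on the mat, and nothing else was disturbed. The gripper was clear of everything, with about 0.5 N on the wrist, which is sensor noise. No check failed. The slide box's final seat was harder to see than the others, because in the top view it hides most of its own recess.

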